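Press a blister card shut in the sealing jig

TASK

Pick the aluminium pressure plate up by its bar handle and bring it, lined up squarely with the sealing jig, over the jig's bed; slide it along the bed's length as needed until the hole in its underside drops over the locating pin that it hides from view. Then press the plate down until the sprung bed is at the bottom of its travel, and finish while still holding it pressed down: do not let go. Leave the spray bottle, the pill jar and the carton where they stand.

Things in the scene. Friction and masses are not known exactly. Their poses are not given: they have to be found in the camera images.
- plate_grip (a point): Middle of the pressure plate's black handle bar, 49 mm above the plate's underside; z up, x along the bar. The bar is 80 mm long (x), 14 wide (y), 18 high, spans 40 to 58 mm above the underside, on two posts 12 mm long (x), 34 mm either side of the middle; a 20 mm high gap lies under it. The plate lies flat on the table at the start and is the same either way round.
- plate_hole (a point): Middle of the underside of the pressure plate, 49 mm straight below plate_grip, same axes: centre of the mouth of a blind round hole, 15 mm in diameter, 17 mm deep, with a 1.5 mm chamfer. The plate is a loose aluminium slab 110 (x) x 90 (y) x 20 mm, 0.3 to 0.5 kg, with the handle standing on its top.
- slot_mid (a point): Middle of the top of the sealing jig's dark bed, 150 (x) x 104 (y) mm, at rest 40 mm above the table; x along its long side, z up. Off the locating pin the plate's underside is stopped 9 mm above this point; with its hole over the pin it drops 9 mm, onto the bed. A white card under 1 mm thick lies on the bed round the pin and does not hinder.
- jig: Grey base of the jig, fixed to the table, 190 (x) x 140 (y) x 28 mm; origin at its underside's centre, 40 mm below slot_mid, same axes. A fixed upright steel pin, 10 mm in diameter, chamfered tip, rises 9 mm above the bed at rest. It is on the bed's centre line (y = 0), anywhere up to 12 mm from the middle either way along x; its place is not given: see it or feel for it.
- bed (a joint): How far the jig's bed is pushed down, in m: 0 at rest, 0.006 at the bottom stop. Sprung: it starts to move at about 8 N and is fully down at about 16 N, the plate's own weight (3 to 5 N) included, so the plate alone does not sink it.
- spray: Bystander: white spray bottle, 68 mm in diameter, 169 mm tall, loose; origin at the centre of its underside, z up.
- pillbottle: Bystander: amber pill jar with a white cap, 60 mm in diameter, 105 mm tall, loose; origin at the centre of its underside, z up.
- carton: Bystander: plain white medicine carton 60 (x) x 110 (y) x 45 mm, loose; origin at the centre of its underside, z up.
There are look-alikes about, which are no part of the job. What is shaped like the part that bears plate_grip but green is not meant.

How it is judged (in metres and radians):
On the way:
1. the plate has dropped over the pin and lies on the bed, lined up with the jig (z of plate_hole in the frame of slot_mid below 0.003 m and x of plate_hole in the frame of slot_mid between -0.018 and 0.018 m and y of plate_hole in the frame of slot_mid between -0.006 and 0.006 m and angle between plate_grip's own z axis and vertical below 0.06 rad and angle between the x axis of plate_grip and the x axis of slot_mid, either way round below 0.14 rad), for 0.1 s.
At the end, for the whole second after the job is handed in: Plate on the pin (underside at most 3 mm above the bed's rest height, within 18 mm along and 6 mm across of the bed's middle), level within 0.06 rad, in line with the jig within 0.14 rad; the robot touches it and keeps the bed pushed down more than 4.2 of its 6 mm (all of step 1 and value of joint bed above 0.0042 m and contact force between any of the fingers, the arm and plate above 3 N); the arm keeps its last pose, push and grip.
It fails at once if the spray bottle is shoved or knocked over (distance of spray from where it was at the start of the episode above 0.03 m or angle between spray's own z axis and vertical above 0.4 rad).
It fails at once if the pill jar is shoved or knocked over (distance of pillbottle from where it was at the start of the episode above 0.03 m or angle between pillbottle's own z axis and vertical above 0.4 rad).
It fails at once if the carton is shoved or knocked over (distance of carton from where it was at the start of the episode above 0.03 m or angle between carton's own z axis and vertical above 0.4 rad).
It also fails if it takes over 45 s, if anything falls off the work surface, if the arm or the gripper's body presses on something with over 40 N, if the wrist force passes 120 N, or if a joint passes its speed limit or range.

ROBOT

A 6-joint arm with a two-finger parallel gripper is mounted at the origin on the work surface. World frame = base frame: x ahead of the robot, y to its left, z up, the work surface at z = 0. Lengths are in m, angles in degrees, forces in N, time in s.
With the tool pointing down it reaches from about 0.25 to 0.725 m from the base axis. Payload 9.7 kg.
Tool frame: the origin (TCP) lies midway between the tips of the shut fingers; the grasp point (between the pads) lies 19 mm behind it (bot.hold_point_z is the distance from the TCP to the grasp point, in m); z points along the fingers, y is the line along which they close (so a half turn about z gives the same grasp; the last joint's range is limited). The gripper opens to 85 mm and grips with 20 to 120 N. Pads are 22 mm wide; open, the fingers measure 114 mm over their backs; the gripper's body (76 mm by 85 mm) begins 54 mm behind the grasp point. The pads swing forward as they close: fully open they stand 13 mm farther back than shut.
Start: joints at [75.802, 4.979, 10.078, 95.1, 0, 90], TCP at [0.135, 0.533, 0.231] pointing down, gripper open.
Joint ranges: [-179.16, 179.16], [-48.56, 103.87], [-65.8, 70.77], [-126.05, 130.52], [-82.76, 87.17], [-180, 180]. Speed limits (degrees/s): [127.2, 127.2, 147.25, 180, 180, 180].

INTERFACE

Orientations are given as [roll, pitch, yaw] about the fixed x, y, z axes, in that order (R = Rz(yaw) Ry(pitch) Rx(roll)).
In Python, from workcell import bot gives the robot as it stands.
- The arm moves only by the tool play_rows, never from a script. Its argument "steps" is a list that holds one entry, the list of rows, each a list of 4 numbers: the shift along the tool's x, y, z in m, then the turn about the tool's z in rad. In form: [[[tx, ty, tz, yaw], ...]]. A call has exactly 5 rows; each row shifts and turns the commanded pose from where the row before left it, along the tool's axes as they then stand; what a row does not reach is not made up. A row lasts 1/12 s, in which the tool goes at most 41.7 mm and 7.16 degrees, less where a joint would pass 70% of its speed; a pose out of reach is approached as far as the arm can. A call is refused whole if a number of a shift passes 0.0417 or a number of a turn 0.125, either way. A call with a gripper value outside its range is refused whole. "gripper" is the finger opening in m, from 0 to 0.0854, set as the call begins (left out, the last holds). The fingers move at their own pace and stop on an object; "squeeze" is the grip in N (left out, the last holds). Time passes only in rows, so rows that do not move let the fingers close, or fill a call up. It gives the time, the measured TCP pose, the force, the opening and the grip force at its end, in the units of the state.
- bot.get_obs(): the state, without advancing time (a new reading comes with each control period).
- bot.camera(name): name is "scene" or "side" or "wrist"; returns a dict with "img" (420x560x3 uint8, blue, green, red), "vfov" (degrees; the focal length in pixels is half the picture's height over the tangent of half this angle, whatever the lens; pixels are square), "cx", "cy" (the principal point, pixels), "xyz" and "attitude" of the camera in the world. Camera axes: x right, y down, z forward; pixel columns grow to the right and rows downward; lengths in m; the calibration is good to about 2 mm. A picture is of the moment at which its call begins. There is no depth.
- bot.job_done(): hands the job in; it is judged then, once.
The state is a dict: "time": time; "q": joint angles; "qd": joint speeds; "joint_efforts": joint torques, N m; "ee_pos": TCP position; "tcp_rot": TCP orientation; "wrist_force": force on the tool from outside, world axes, zero at the start; "torque": the same for the moment, N m; "opening": finger opening in m; "grasp_force": force on a finger pad.
Only numpy, scipy, OpenCV 4.12 (cv2) and the standard library are available. Lean on these libraries where they do the work, as an engineer would, in place of code of your own. Each camera call takes 0.05 s, during which the arm holds its last target. There are 200 camera calls.

## Working session

There is one attempt and no reset: what is moved stays moved. The work goes in short steps, Python scripts to look and compute and a tool call to move; the robot and the scene stay as the last step left them, time stands still between calls to the robot, and variables do not carry over. Pictures are saved under pics/ and viewed, at most 10 in all, crops included, and the job is handed in when it is done.

Besides the shell and the picture viewer there is one more tool, called after "Request:" as name(argument=value, ...), one argument or row to a line, values as JSON. play_rows: Moves the arm, as the interface text tells. Its arguments: {"type":"object","properties":{"steps":{"type":"array","items":{"type":"array","items":{"type":"array","items":{"type":"number"}}}},"gripper":{"type":"number"},"squeeze":{"type":"number"}},"required":["steps"]}

```bash
mkdir -p pics; ls
python3 - <<'E'
from workcell import bot
import cv2,numpy as np
ims=[]
for n in("scene","side","wrist"):
    c=bot.camera(n); cv2.imwrite(f"pics/{n}0.png",c["img"]); print(n,c["vfov"],c["cx"],c["cy"],c["xyz"],c["attitude"])
print(bot.get_obs(), bot.hold_point_z)
E
```

```text
pics
scene 57.29281476650466 276.3533614693644 215.25649025390828 [1.06447021 0.56899536 0.77725403] [-1.34307304e+02 -3.45072042e-02  1.42648247e+02]
side 44.322769959303585 282.73351595814836 204.55763367884455 [0.4196537  1.11471734 0.75371068] [-122.06911963   -0.60188483 -169.50592285]
wrist 58.756397997118334 281.8316170802805 207.74679912212042 [0.05679422 0.55191102 0.37275397] [1.62106745e+02 4.98348662e-03 7.57623099e+01]
{'time': 0.15, 'q': array([7.58034767e+01, 5.00385971e+00, 1.00482217e+01, 9.50977489e+01,
       3.77024482e-04, 9.00006965e+01]), 'qd': array([ 0.05274295, -0.00190144,  0.10464691, -0.02772064,  0.06248425,
        0.03794064]), 'joint_efforts': array([-1.03768311e-03, -5.20759499e+01,  4.65044904e+01,  1.38532376e-02,
       -1.79572692e-05, -6.14500919e-06]), 'ee_pos': array([0.13485026, 0.53306669, 0.23077584]), 'tcp_rot': array([-1.79946613e+02, -3.76375314e-04,  1.65802780e+02]), 'wrist_force': array([ 0.16780264,  0.23790698, -0.99734862]), 'torque': array([-0.00882111, -0.02252154,  0.05901846]), 'grasp_force': 0.0, 'opening': 0.0855045208453118} 0.0187
```

View pics/scene0.png

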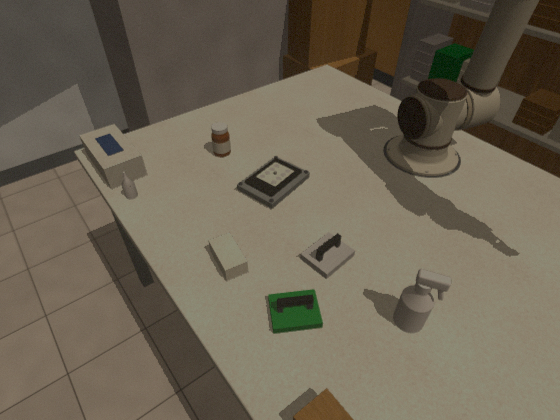

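View pics/side0.png

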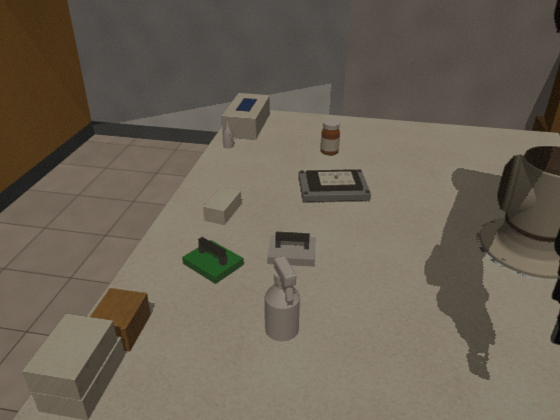

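```bash
cat > h.py <<'E'
import numpy as np,cv2
from scipy.spatial.transform import Rotation as Ro
def ray(c,u,v):
    f=210/np.tan(np.radians(c["vfov"]/2))
    d=Ro.from_euler("xyz",c["attitude"],degrees=True).as_matrix()@np.array([(u-c["cx"])/f,(v-c["cy"])/f,1])
    return np.array(c["xyz"]),d/np.linalg.norm(d)
def plane(c,u,v,z):
    o,d=ray(c,u,v); return o+d*(z-o[2])/d[2]
def proj(c,p):
    f=210/np.tan(np.radians(c["vfov"]/2))
    q=Ro.from_euler("xyz",c["attitude"],degrees=True).as_matrix().T@(np.array(p)-c["xyz"])
    return np.array([c["cx"]+f*q[0]/q[2],c["cy"]+f*q[1]/q[2]])
def two(c1,p1,c2,p2):
    o1,d1=ray(c1,*p1);o2,d2=ray(c2,*p2)
    s=np.linalg.lstsq(np.c_[d1,-d2],o2-o1,rcond=None)[0]
    a,b=o1+s[0]*d1,o2+s[1]*d2
    return (a+b)/2,np.linalg.norm(a-b)
E
python3 - <<'E'
from workcell import bot
from h import *
S=bot.camera("scene");D=bot.camera("side")
def crop(c,x,y):return cv2.resize(c["img"][y:y+75,x:x+100],None,fx=4,fy=4,interpolation=cv2.INTER_CUBIC)
cv2.imwrite("pics/crop1.png",np.vstack([np.hstack([crop(S,280,215),crop(S,224,145)]),np.hstack([crop(D,242,210),crop(D,284,150)])]))
def bars(c,box):
    x,y,w,h=box; g=c["img"][y:y+h,x:x+w].max(2); m=(g<60).astype(np.uint8)
    n,l,s,ce=cv2.connectedComponentsWithStats(m); i=1+s[1:,4].argmax()
    cn=cv2.findContours((l==i).astype(np.uint8),0,1)[0][0]; r=cv2.minAreaRect(cn)
    return s[i]+[x,y,0,0,0],cv2.boxPoints(r)+[x,y],ce[i]+[x,y]
for nm,c,bs in(("S",S,[(300,225,60,45),(235,150,80,60)]),("D",D,[(265,225,55,35),(294,160,80,45)])):
    for b in bs:
        s,bp,ce=bars(c,b);print(nm,s,bp.round(1).tolist(),ce)
        for z in(.04,.058):print(z,[plane(c,*p,z).round(4)[:2].tolist() for p in bp],plane(c,*ce,z).round(4))
E
```

```text
S [316 234  25  27 250] [[311.8, 252.8], [337.0, 232.3], [343.7, 240.6], [318.5, 261.0]] [327.408 246.116]
0.04 [[0.617, 0.1293], [0.5181, 0.1166], [0.5246, 0.148], [0.6212, 0.1589]] [0.5709 0.1365 0.04  ]
0.058 [[0.6279, 0.14], [0.5315, 0.1276], [0.5378, 0.1582], [0.632, 0.1689]] [0.5829 0.147  0.058 ]
S [245 157  57  40 636] [[243.9, 180.7], [283.9, 148.7], [302.3, 171.6], [262.3, 203.6]] [271.25471698 179.40251572]
0.04 [[0.593, -0.2097], [0.3927, -0.2688], [0.424, -0.1368], [0.6089, -0.093]] [ 0.5236 -0.1644  0.04  ]
0.058 [[0.6045, -0.1907], [0.4091, -0.2484], [0.4396, -0.1195], [0.62, -0.0768]] [ 0.5369 -0.1465  0.058 ]
D [276 232  33  17 332] [[275.3, 246.4], [276.1, 231.7], [308.7, 233.4], [307.9, 248.2]] [291.96987952 237.96686747]
0.04 [[0.6034, 0.1756], [0.6131, 0.1172], [0.535, 0.1089], [0.5286, 0.1674]] [0.5713 0.1351 0.04  ]
0.058 [[0.5988, 0.1993], [0.6082, 0.1424], [0.5321, 0.1342], [0.5258, 0.1913]] [0.5674 0.1598 0.058 ]
D [306 170  57  22 574] [[305.9, 170.8], [361.6, 169.5], [362.1, 190.0], [306.4, 191.3]] [331.83101045 182.45470383]
0.04 [[0.5874, -0.2024], [0.4281, -0.2433], [0.4204, -0.1239], [0.5691, -0.0865]] [ 0.506  -0.1489  0.04  ]
0.058 [[0.5832, -0.1692], [0.4279, -0.2091], [0.4203, -0.0927], [0.5654, -0.0562]] [ 0.5039 -0.1171  0.058 ]
```

View pics/crop1.png

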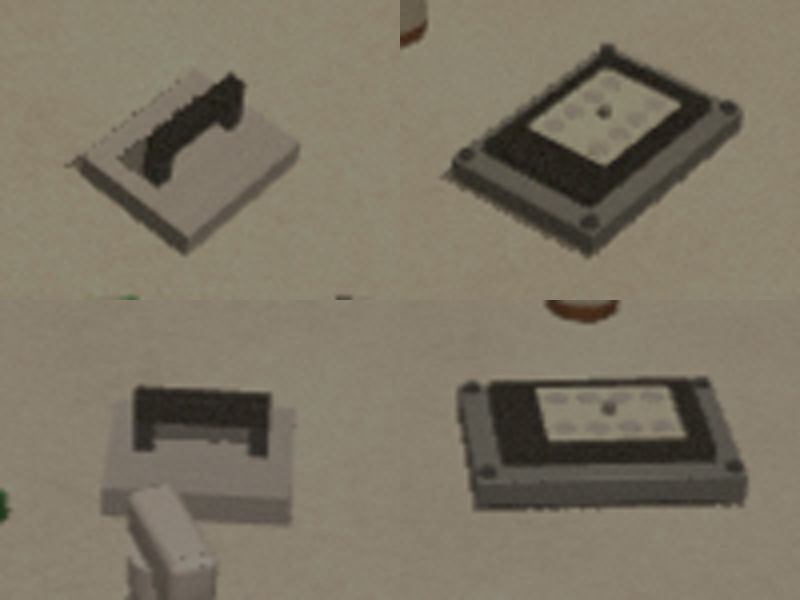

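Run:
```python
from workcell import bot
from h import *
S=bot.camera("scene");D=bot.camera("side")
s=lambda x,y,ox,oy,px,py:(ox+(x-px)/4-.4,oy+(y-py)/4-.4)
bs=[s(605,62,224,145,400,0),s(716,108,224,145,400,0),s(593,205,224,145,400,0),s(484,150,224,145,400,0)]
bd=[s(493,382,284,150,400,300),s(685,380,284,150,400,300),s(716,458,284,150,400,300),s(499,465,284,150,400,300)]
for n,c,b in(("S",S,bs),("D",D,bd)):
    P=np.array([plane(c,*p,.04)[:2] for p in b]);print(n,P.round(4).tolist(),P.mean(0),np.linalg.norm(P-np.roll(P,-1,0),axis=1))
print("pin",two(S,s(604,110,224,145,400,0),D,s(609,406,284,150,400,300)),plane(S,*s(604,110,224,145,400,0),.047),plane(D,*s(609,406,284,150,400,300),.047))
a=two(S,s(238,76,280,215,0,0),D,s(269,394,242,210,0,300));b=two(S,s(150,143,280,215,0,0),D,s(136,389,242,210,0,300))
print("bar",a,b)
```

```text
S [[0.4555, -0.2361], [0.4232, -0.1361], [0.5674, -0.103], [0.5952, -0.2027]] [ 0.510335   -0.16948149] [0.10512905 0.14799869 0.10354322 0.14360471]
D [[0.5852, -0.2072], [0.4476, -0.2387], [0.4192, -0.129], [0.5641, -0.0898]] [ 0.50405281 -0.16617602] [0.14117492 0.11326335 0.15008778 0.11925816]
pin (array([ 0.49784449, -0.18165342,  0.04419569]), np.float64(0.0013510966621507138)) [ 0.49932374 -0.1796327   0.047     ] [ 0.49775486 -0.17525463  0.047     ]
bar (array([0.53167397, 0.13510908, 0.05967152]), np.float64(0.00025035109734045476)) (array([0.61010984, 0.13969698, 0.05502077]), np.float64(0.000813371258074179))
```

Candidates: the silver plate at scene (327,254) and the green plate at scene (295,310). By the description I choose the silver one, and the close crop confirms it: silver slab with a black bar. The jig is at scene (274,181), with the pin visible at scene (275,173).

Request:
play_rows(
  steps=[
    [[0,0,0,-0.064],[0,0,0,-0.064],[0,0,0,-0.064],[0,0,0,-0.064],[0,0,0,-0.064]],
  ],
)

```text
time: 0.77
ee_pos: [0.1349, 0.5332, 0.2313]
tcp_rot: [-180.0, -0.0, -175.7]
wrist_force: [-0.1, -0.8, -1.0]
opening: 0.0857
grasp_force: 0.0
```

Request:
play_rows(
  steps=[
    [[-0.0257,-0.0283,0,0],[-0.0257,-0.0283,0,0],[-0.0257,-0.0283,0,0],[-0.0257,-0.0283,0,0],[-0.0257,-0.0283,0,0]],
  ],
)

```text
time: 1.18
ee_pos: [0.2741, 0.4, 0.2313]
tcp_rot: [180.0, 0.0, -175.8]
wrist_force: [0.2, 1.4, 0.6]
opening: 0.0855
grasp_force: 0.0
```

Request:
play_rows(
  steps=[
    [[-0.0257,-0.0283,0,0],[-0.0257,-0.0283,0,0],[-0.0257,-0.0283,0,0],[-0.0257,-0.0283,0,0],[-0.0257,-0.0283,0,0]],
  ],
)

```text
time: 1.6
ee_pos: [0.4127, 0.2679, 0.2315]
tcp_rot: [180.0, 0.0, -175.9]
wrist_force: [0.6, 1.0, 0.2]
opening: 0.0857
grasp_force: 0.0
```

Request:
play_rows(
  steps=[
    [[-0.0257,-0.0283,0,0],[-0.0257,-0.0283,0,0],[-0.0257,-0.0283,0,0],[-0.0257,-0.0283,0,0],[-0.0257,-0.0283,0,0]],
  ],
)

```text
time: 2.02
ee_pos: [0.5512, 0.1359, 0.2314]
tcp_rot: [180.0, 0.0, -175.9]
wrist_force: [0.2, 1.6, 0.1]
opening: 0.0853
grasp_force: 0.0
```

Run:
```python
from workcell import bot
from h import *
o=bot.get_obs();print(o["ee_pos"],o["tcp_rot"],o["q"])
c=bot.camera("wrist");cv2.imwrite("pics/w1.png",c["img"])
m=(c["img"].max(2)<60).astype(np.uint8)
n,l,s,ce=cv2.connectedComponentsWithStats(m)
for i in range(1,n):
    if s[i,4]>300:
        cn=cv2.findContours((l==i).astype(np.uint8),0,1)[0][0];bp=cv2.boxPoints(cv2.minAreaRect(cn))
        print(s[i],bp.round(1).tolist(),[plane(c,*p,.058).round(4)[:2].tolist() for p in bp])
```

```text
[0.55115831 0.13591871 0.23136188] [ 1.79992096e+02  1.93329665e-02 -1.75874744e+02] [1.38507807e+01 7.42733970e+00 1.27518043e+01 9.53040743e+01
 4.52435067e-03 9.72552431e+00]
[   0  117   59   79 2265] [[0.0, 195.0], [0.0, 117.0], [58.0, 117.0], [58.0, 195.0]] [[0.5784, -0.1105], [0.5107, -0.0997], [0.5073, -0.0521], [0.5748, -0.0597]]
[ 276  154   18   91 1347] [[275.5, 154.10000610351562], [290.79998779296875, 153.5], [294.20001220703125, 243.89999389648438], [278.8999938964844, 244.5]] [[0.5252, 0.1285], [0.5238, 0.1415], [0.6066, 0.1511], [0.6082, 0.1371]]
[    0   277   560   143 36041] [[-0.0, 277.0], [559.0, 277.0], [559.0, 419.0], [0.0, 419.0]] [[0.6601, -0.1234], [0.6227, 0.4039], [0.7925, 0.4557], [0.8351, -0.1511]]
```

View pics/w1.png

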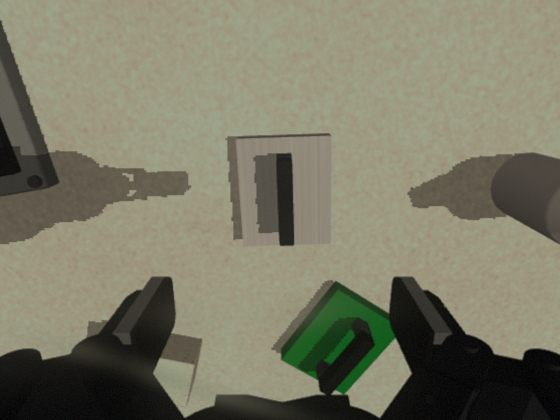

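The wrist view shows the silver plate centred at (283,190), its bar running from (283,154) to (286,244). The green plate (335,340) and the spray bottle (530,195) are clear of the fingers.

Request:
play_rows(
  steps=[
    [[0,0,0,-0.038],[-0.0086,0.0012,0.02,0],[-0.0086,0.0011,0.02,0],[0,0,0.03,0],[0,0,0.03,0]],
  ],
)

```text
time: 2.48
ee_pos: [0.5674, 0.1419, 0.1304]
tcp_rot: [180.0, 0.1, -173.7]
wrist_force: [0.7, -0.4, 0.8]
opening: 0.0853
grasp_force: 0.0
```

Request:
play_rows(
  steps=[
    [[0,0,0.028,0],[0,0,0.028,0],[0,0,0.022,0],[0,0,0.016,0],[0,0,0.0084,0]],
  ],
)

```text
time: 2.9
ee_pos: [0.5656, 0.1415, 0.0263]
tcp_rot: [-180.0, -0.2, -173.7]
wrist_force: [0.7, 0.2, -0.4]
opening: 0.0856
grasp_force: 0.0
```

Request:
play_rows(
  steps=[
    [[0,0,0,0],[0,0,0,0],[0,0,0,0],[0,0,0,0],[0,0,0,0]],
  ],
  gripper=0.0,
  squeeze=60,
)

```text
time: 3.32
ee_pos: [0.5675, 0.1419, 0.0301]
tcp_rot: [180.0, 0.1, -173.7]
wrist_force: [0.0, -0.4, -0.3]
opening: 0.0259
grasp_force: 0.0
```

Request:
play_rows(
  steps=[
    [[0,0,0,0],[0,0,0,0],[0,0,0,0],[0,0,0,0],[0,0,0,0]],
  ],
  squeeze=100,
)

```text
time: 3.73
ee_pos: [0.5674, 0.1418, 0.0301]
tcp_rot: [180.0, 0.1, -173.7]
wrist_force: [-0.2, -0.7, 6.1]
opening: 0.0123
grasp_force: 98.5
```

Request:
play_rows(
  steps=[
    [[0,0,-0.012,0],[0,0,-0.02,0],[0,0,-0.025,-0.039],[0,0,-0.03,-0.039],[0,0,-0.033,-0.039]],
  ],
)

```text
time: 4.15
ee_pos: [0.5659, 0.1416, 0.1496]
tcp_rot: [180.0, -0.1, -166.9]
wrist_force: [0.8, -0.0, -3.2]
opening: 0.0122
grasp_force: 97.6
```

Request:
play_rows(
  steps=[
    [[0.0038,-0.029,-0.015,0],[0.0038,-0.029,-0.015,0],[0.0038,-0.029,-0.015,0],[0.0038,-0.029,-0.015,0],[0.0038,-0.029,-0.015,0]],
  ],
)

```text
time: 4.57
ee_pos: [0.5806, -0.005, 0.2251]
tcp_rot: [180.0, -0.0, -167.0]
wrist_force: [-0.0, -1.0, -4.3]
opening: 0.0124
grasp_force: 97.9
```

Request:
play_rows(
  steps=[
    [[0.0038,-0.029,-0.015,0],[0.0038,-0.029,-0.015,0],[0.0038,-0.029,-0.015,0],[0.0038,-0.029,-0.015,0],[0.0038,-0.028,-0.015,0]],
  ],
)

```text
time: 4.98
ee_pos: [0.5944, -0.1498, 0.3001]
tcp_rot: [180.0, -0.0, -167.0]
wrist_force: [1.5, -0.3, -2.2]
opening: 0.0127
grasp_force: 97.9
```

Request:
play_rows(
  steps=[
    [[0,0,0,0],[0,0,0,0],[0,0,0,0],[0,0,0,0],[0,0,0,0]],
  ],
)

```text
time: 5.4
ee_pos: [0.5947, -0.1473, 0.2985]
tcp_rot: [180.0, -0.0, -166.9]
wrist_force: [0.0, -0.2, -2.7]
opening: 0.0126
grasp_force: 98.2
```

Run:
```python
from workcell import bot
from h import *
o=bot.get_obs();print(o["ee_pos"],o["tcp_rot"],o["wrist_force"],o["opening"])
c=bot.camera("wrist");cv2.imwrite("pics/w2.png",c["img"])
np.save("w2.npy",c,allow_pickle=True)
```

```text
[ 0.59470845 -0.14725945  0.29846779] [ 1.79965099e+02 -4.81711134e-02 -1.66906492e+02] [ 0.02756536 -0.18452172 -2.65481917] 0.01260041132095406
```

View pics/w2.png

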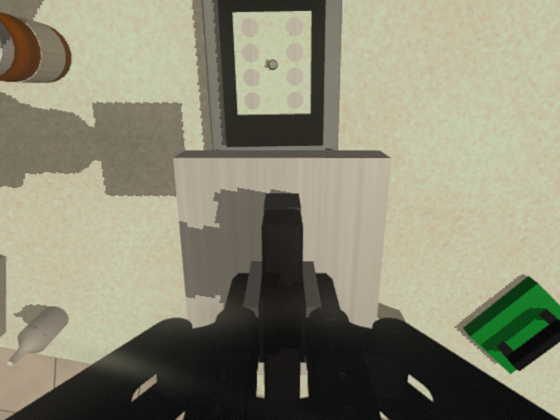

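The picture shows the pin at (272,64) on the card, the dark bed's sides at about columns 222 and 325, its near end at row 148, and the plate held in front with its rear edge from (176,155) to (389,152).

Run:
```python
from h import *
c=np.load("w2.npy",allow_pickle=True).item();g=c["img"].max(2)
L=[];R=[]
for v in range(20,140,4):
    d=np.where(g[v,200:345]<48)[0]+200
    if len(d)>5:
        L.append(plane(c,d.min()-.5,v,.04)[:2]);R.append(plane(c,d.max()+.5,v,.04)[:2])
for n,P in(("L",L),("R",R)):
    vx,vy,x,y=cv2.fitLine(np.array(P,np.float32),cv2.DIST_HUBER,0,.01,.01).ravel();a=np.degrees(np.arctan(vy/vx));print(n,a,x,y,np.std((np.array(P)-[x,y])@[-vy,vx]))
L=np.array(L);R=np.array(R)
print("width",np.median(np.linalg.norm(L-R,axis=1)),"mid",((L+R)/2)[[0,15,-1]])
r=g[50:80,255:290].astype(int);print(r[2:26:1,6:28:1])
for z in(.041,.049):print(z,plane(c,272,64,z))
col=g[100:160,275];print(col, plane(c,275,148,.04))
# plate rear-top edge (z = TCP - .0085ish)
z=.2985-.029+.02-.0187+.0187
for p in((176,157),(389,157),(186,320),(378,320)):print(plane(c,*p,.2895)[:2])
```

```text
L 13.8025 0.5312459 -0.22288084 0.0007870720770284206
R 13.985518 0.5084066 -0.1243561 0.0008719686627219153
width 0.10096770411718235 mid [[ 0.45770765 -0.18850949]
 [ 0.51127543 -0.17550591]
 [ 0.56597744 -0.16215417]]
[[202 200 198 197 197 194 196 197 196 195 203 203 204 203 204 200 199 202
  203 200 198 199]
 [202 202 197 195 197 199 195 196 196 196 202 203 203 204 202 201 199 197
  198 196 196 198]
 [201 201 197 197 201 203 201 200 198 197 198 198 202 204 204 203 197 196
  195 196 198 201]
 [200 201 200 202 204 202 205 204 203 199 196 197 201 204 204 200 196 194
  196 201 201 203]
 [204 204 204 203 200 202 202 204 203 200 198 197 200 204 202 197 195 197
  200 204 205 204]
 [205 203 203 199 199 199 203 203 205 202 204 202 202 204 205 199 197 196
  200 202 202 204]
 [204 205 204 198 197 196 200 204 205 204 201 201 201 203 203 202 197 199
  202 205 203 203]
 [201 202 203 202 198 170 158 187 201 175 159 145 145 172 193 201 200 199
  202 205 202 200]
 [203 200 201 204 198 159 137 146 144 123 125 127 123 127 143 182 200 200
  201 200 198 196]
 [203 201 201 201 172 139 132 120 106 121 
[... 1128 characters left out ...]
203 205 203 204 202
  200 197 198 200]
 [202 202 203 202 201 201 201 199 199 200 203 203 204 204 204 201 204 202
  197 196 198 200]
 [199 201 201 204 203 202 199 197 196 201 202 204 202 203 202 204 203 200
  195 196 195 199]]
0.041 [ 0.49672492 -0.17978157  0.041     ]
0.049 [ 0.49711879 -0.1794999   0.049     ]
[197 198 199 200 198 196 199 202 202 201 203 204 201 196 118  53  41  46
  46  46  45  48  47  45  43  45  44  42  43  46  42  43  45  46  42  43
  42  44  44  44  43  44  40  44  43  45  90 118 127 125  98  87  86  88
  87  85  85 107 164 179] [ 0.57816647 -0.15832076  0.04      ]
[ 0.55238396 -0.20143359]
[ 0.5327874  -0.11679991]
[ 0.62816715 -0.18593883]
[ 0.60781133 -0.09772826]
```

Request:
play_rows(
  steps=[
    [[0.0208,-0.0015,0.02,-0.014],[0.0208,-0.0015,0.025,0],[0.0208,-0.0015,0.025,0],[0.0208,-0.0016,0.025,0],[0.0207,-0.0016,0.025,0]],
  ],
)

```text
time: 5.87
ee_pos: [0.4945, -0.1797, 0.1775]
tcp_rot: [180.0, 0.0, -166.1]
wrist_force: [0.8, -0.1, -2.6]
opening: 0.0123
grasp_force: 98.3
```

Request:
play_rows(
  steps=[
    [[0,0,0.028,0],[0,0,0.022,0],[0,0,0.018,0],[0,0,0.01,0],[0,0,0,0]],
  ],
)

```text
time: 6.28
ee_pos: [0.4946, -0.1794, 0.0986]
tcp_rot: [179.9, -0.2, -166.1]
wrist_force: [-0.2, -0.0, -3.3]
opening: 0.0125
grasp_force: 98.1
```

Request:
play_rows(
  steps=[
    [[0,0,0,0],[0,0,0,0],[0,0,0,0],[0,0,0,0],[0,0,0,0]],
  ],
)

```text
time: 6.7
ee_pos: [0.4962, -0.1805, 0.1016]
tcp_rot: [-180.0, 0.1, -166.2]
wrist_force: [-0.1, -0.1, -2.9]
opening: 0.0122
grasp_force: 98.1
```

Run:
```python
from workcell import bot
from h import *
o=bot.get_obs();print(o["ee_pos"],o["tcp_rot"],o["wrist_force"])
p=np.array([.4957,-.1797])-o["ee_pos"][:2];y=np.radians(o["tcp_rot"][2])
print("to go tool xy",p@[np.cos(y),np.sin(y)],p@[np.sin(y),-np.cos(y)])
S=bot.camera("scene");D=bot.camera("side")
a=S["img"][120:220,200:330];b=D["img"][110:210,270:400]
cv2.imwrite("pics/c2.png",np.hstack([cv2.resize(q,(400,308),interpolation=cv2.INTER_CUBIC) for q in(a,b)]))
```

```text
[ 0.49619384 -0.18045347  0.101626  ] [-1.79964852e+02  5.36592995e-02 -1.66173367e+02] [-0.13977374 -0.12957776 -2.88495388]
to go tool xy 0.0002994604975516843 0.0008496611332337118
```

View pics/c2.png

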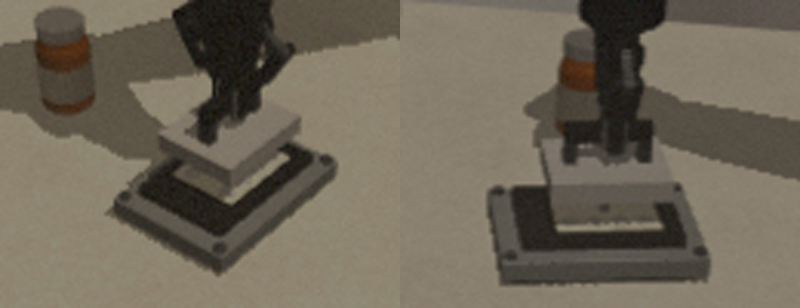

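The plate hangs level and square over the jig in both views, and the pill jar is clear. I'll lower it.

Request:
play_rows(
  steps=[
    [[0,0.0008,0.006,0],[0,0,0.006,0],[0,0,0.005,0],[0,0,0.003,0],[0,0,0.001,0]],
  ],
)

```text
time: 7.22
ee_pos: [0.4951, -0.1794, 0.0788]
tcp_rot: [180.0, -0.1, -166.2]
wrist_force: [0.2, -0.1, -4.1]
opening: 0.0121
grasp_force: 98.2
```

Request:
play_rows(
  steps=[
    [[0,0,0.001,0],[0,0,0.001,0],[0,0,0.001,0],[0,0,0.001,0],[0,0,0.001,0]],
  ],
)

```text
time: 7.63
ee_pos: [0.4957, -0.1796, 0.0749]
tcp_rot: [-180.0, 0.0, -166.2]
wrist_force: [-0.2, 0.3, -3.6]
opening: 0.0119
grasp_force: 98.2
```

Request:
play_rows(
  steps=[
    [[0,0,0.001,0],[0,0,0.001,0],[0,0,0.001,0],[0,0,0.001,0],[0,0,0.001,0]],
  ],
)

```text
time: 8.05
ee_pos: [0.4956, -0.1796, 0.0699]
tcp_rot: [-180.0, 0.0, -166.2]
wrist_force: [-1.9, 0.8, 4.1]
opening: 0.0122
grasp_force: 99.2
```

Request:
play_rows(
  steps=[
    [[0,0,0.001,0],[0,0,0.001,0],[0,0,0,0],[0,0,0,0],[0,0,0,0]],
  ],
)

```text
time: 8.47
ee_pos: [0.4956, -0.1796, 0.0686]
tcp_rot: [-180.0, 0.0, -166.2]
wrist_force: [-4.0, 1.0, 5.1]
opening: 0.0123
grasp_force: 99.5
```

Request:
play_rows(
  steps=[
    [[0,0,0.001,0],[0,0,0.001,0],[0,0,0.001,0],[0,0,0.001,0],[0,0,0,0]],
  ],
)

```text
time: 8.88
ee_pos: [0.4956, -0.1796, 0.065]
tcp_rot: [-180.0, 0.0, -166.2]
wrist_force: [-5.6, 1.4, 11.1]
opening: 0.0121
grasp_force: 100.3
```

Request:
play_rows(
  steps=[
    [[0,0,0.001,0],[0,0,0.001,0],[0,0,0,0],[0,0,0,0],[0,0,0,0]],
  ],
)

```text
time: 9.3
ee_pos: [0.4957, -0.1796, 0.064]
tcp_rot: [-180.0, 0.1, -166.2]
wrist_force: [-9.1, 3.4, 15.7]
opening: 0.0124
grasp_force: 101.3
```

Request:
play_rows(
  steps=[
    [[0.0005,0,0.0005,0],[0.0005,0,0.0005,0],[0,0,0,0],[0,0,0,0],[0,0,0,0]],
  ],
)

```text
time: 9.72
ee_pos: [0.4957, -0.1797, 0.0639]
tcp_rot: [-179.9, 0.2, -166.2]
wrist_force: [-6.1, 4.5, 21.0]
opening: 0.0124
grasp_force: 102.0
```

Run:
```python
from workcell import bot
from h import *
o=bot.get_obs();print(o["ee_pos"],o["tcp_rot"],o["wrist_force"])
S=bot.camera("scene");D=bot.camera("side")
a=S["img"][120:220,200:330];b=D["img"][110:210,270:400]
cv2.imwrite("pics/c3.png",np.hstack([cv2.resize(q,(400,308),interpolation=cv2.INTER_CUBIC) for q in(a,b)]))
```

```text
[ 0.49568123 -0.17966879  0.06394548] [-179.93318296    0.21421837 -166.16010032] [-6.05801826  4.52391248 21.03859307]
```

View pics/c3.png

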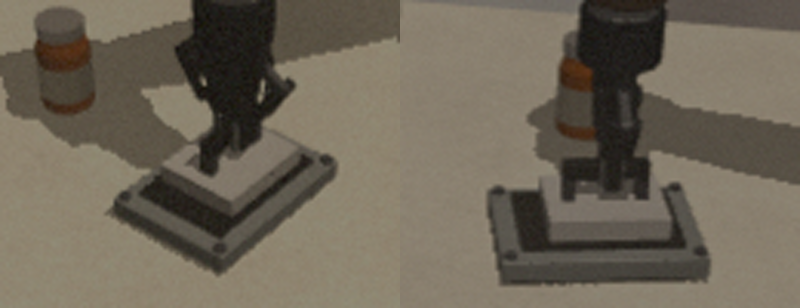

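Both views show the plate flat on the bed and square with the jig. The force is rising at constant height (0.064), so the bed is at its bottom stop.

```bash
python3 -c "
from workcell import bot
print(bot.job_done())"
```

```text
the job is handed in; nothing more can be done
None
```

I handed the job in with the plate seated over the locating pin, square with the jig, and still gripped and pressed down at about 21 N with the bed at its bottom stop; no verdict came back.

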